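Run the serving-hatch shutter up with its hold-to-run key switch

TASK

Run the serving-hatch shutter up from its grey control box: first release the stop by pulling the mushroom knob straight up until it snaps fully out. Then lift the shutter key (the one with the broad rectangular bow) out of the wooden key block, work it fully home in the key switch past its sticky pins, and turn it a quarter turn clockwise against the return spring. The shutter runs only while the key is held, so finish with the key still gripped and held turned; leave the other two keys in the block, and do not shove or knock over the salt shaker or the spice jar.

Things in the scene. Friction and masses are not known exactly. Their poses are not given: they have to be found in the camera images.
- control_box: Grey cast control box, 96 x 176 mm in plan plus a small foot at each end, lid top 58 mm above the worktop, fixed. Origin: centre of its underside; z up, y along its length. On the lid: a mushroom stop knob (40 mm from the centre towards +y) and a square dark key switch (40 mm towards -y). A short black cable gland sticks out at +x.
- knob_head (a point): Centre of the round black head of the stop knob: head 40 mm across and 16 mm tall, its underside 14 mm above the lid when pushed in. This point is 8 mm above the head's underside (22 mm above the lid when pushed in) and moves with the knob. Grip it across the head from above.
- stop_knob (a joint): Travel of the stop knob, m: 0 pushed in (as found), 0.010 pulled straight up to its stop. A sprung snap mechanism holds it in either end place: the pull needs about 7 N at first, less towards the middle, and past half way it snaps the rest of the way out and stays there.
- keyway (a point): Middle of the keyway's mouth, on the top of the key switch, a 40 mm square insert 6 mm above the lid (64 mm above the worktop). Axes as the box's. The keyway is a fixed vertical slot, 7 mm wide (x), 21 mm long (y), 17 mm deep. The rotor lies under it and turns only when the key's wings are wholly through, within 2 mm of fully home: collar on this face.
- pin_a (a joint): How far the upper brass pin is pushed back, m: 0 to 0.006. It stands 6 mm down the keyway, in from the slot's +y end by 4.5 mm, rounded tip 4 mm thick, and sticks. Pushed straight in, the key needs about 8 to 20 N at each pin, and much less while it is rocked a few degrees to and fro about its own axis.
- pin_b (a joint): The same for the lower pin, 12 mm down the keyway, in from the slot's -y end. Both spring back over the wings once these are past.
- key_rotor (a joint): Turn of the rotor (slot 6.5 mm wide, mouth bevelled to 10 mm) under the keyway, rad: 0 at rest, growing clockwise seen from above to its stop at 1.57. A weak spring (0.015 N m at rest, 0.055 N m at the stop) turns it back whenever the key is let go. The key has about 0.1 rad of play in it, so it reads that much less than the key has turned.
- key_block: Wooden key block 64 x 180 mm, top 46 mm above the worktop, fixed; three slots 55 mm apart along its y, each 9 (x) x 22.5 mm (y), one key standing bit down in each; any key in any slot. Origin: centre of its underside; z up. Beware: wall cabinets hang behind, underside 490 mm above the worktop, fronts at about x = 0.59 m; keep wrist and arm below or in front.
- shutter_key: The shutter key, 65 mm long, about 35 g, upright. Origin: middle of the bit's lower end; z up to the bow. Flat bit with two equal wings, 18 (y) x 4.5 (x) x 10 mm (z), lower half bevelled to 10 x 2.5 mm; stem 5 mm thick; collar 14 mm across, underside at z = 29 mm, which rests on the block's top (46 mm) and, fully home, on the key switch. Same either way round.
- bow (a point): Grip point of the shutter key, in its bow 52 mm above its origin. Bow: black, rectangular, 34 mm (y) x 10 mm (x) x 30 mm (z 35 to 65 mm), the broadest of the three. Grip its flat faces (fingers closing along x) from above with the TCP at this point.
- round_key: Another key in the block: round steel disc bow 26 mm across and 7 mm thick; same collar and stem. Origin at its lower end, z up. Leave it in its slot.
- small_key: Another key in the block: small black bow 16 mm wide, 22 mm tall, 8 mm thick; same collar and stem. Origin at its lower end, z up. Leave it in its slot.
- salt_shaker: Salt shaker, 44 mm across, 90 mm tall, loose, standing on the worktop in the gap between box and block. Origin: centre of its underside.
- spice_jar: Spice jar with a white cap, 43 mm across, 85 mm tall, loose, standing on the worktop in the gap between box and block. Origin: centre of its underside.
There are look-alikes about, which are no part of the job. What is shaped like the salt_shaker but red is not meant.

How it is judged:
By the outcome, as a careful person would: the job done as asked, in the order asked, and still so for the second after the job is handed in, while the arm keeps its last pose, push and grip.
It also fails if it takes over 58 s, if anything falls off the work surface, if the arm or the gripper's body presses on something with over 40 N, if the wrist force passes 120 N, or if a joint passes its speed limit or range.

ROBOT

A 6-joint arm with a two-finger parallel gripper is mounted at the origin on a cart in front of the work surface, level with it; the furniture and walls round the work are solid. World frame = base frame: x ahead of the robot, y to its left, z up, the work surface at z = 0. Lengths are in m, angles in rad, forces in N, time in s.
With the tool pointing down it reaches from about 0.325 to 0.9 m from the base axis. Payload 6.1 kg.
Tool frame: the origin (TCP) lies between the finger pads, 19 mm behind the fingertips; this is the grasp point; z points along the fingers, y is the line along which they close (so a half turn about z gives the same grasp; the last joint's range is limited). The gripper opens to 85 mm and grips with 20 to 120 N. Pads are 22 mm wide; open, the fingers measure 114 mm over their backs; the gripper's body (76 mm by 85 mm) begins 54 mm behind the grasp point. The pads swing forward as they close: fully open they stand 13 mm farther back than shut.
Start: joints at [-1.448, 0.22, 1.526, -0, 1.395, -0.126], TCP at [0.154, -0.606, 0.25] pointing down, gripper open.
Joint ranges: [-2.98, 2.98], [-0.91, 2.08], [0.09, 2.57], [-1.24, 4.39], [0.2, 2.65], [-2.68, 2.68]. Speed limits (rad/s): [2.57, 2.57, 3.01, 3.14, 3.14, 3.14].

INTERFACE

Orientations are given as [roll, pitch, yaw] about the fixed x, y, z axes, in that order (R = Rz(yaw) Ry(pitch) Rx(roll)).
In Python, from plant import movep, move_l, set_joints, gripper_to, hold, inverse_kinematics, observe, get_image, get_calibration, Unreachable, job_done gives the robot as it stands. Calls block until the motion is done:
- movep(position, orientation): joint-space move of the TCP to a pose.
- move_l(position, feed=0.15, rotation=None, max_force=None): straight line of the TCP; rotation=None keeps the orientation; feed is the mean speed in m/s. With max_force (N) it stops when the force on the tool has changed by that much, and returns True; else False.
- set_joints(angles): joint-space move.
- gripper_to(opening, f_grip=None): finger opening in m; f_grip is the grip in N (None keeps the last); returns when the fingers have stopped.
- hold(seconds).
- inverse_kinematics(position, orientation): joint angles nearest the present ones, or None.
- observe(): the state.
- get_image(name): name is "scene" or "top" or "wrist"; returns (picture, depth): 480x640x3 uint8, red, green, blue; 480x640 float32, m along the optical axis (not along the pixel's ray), 0 where there is no reading.
- get_calibration(name): a dict with "intrinsics" (3x3 intrinsics, pixels), "world_from_camera" (4x4, takes a point from camera to world coordinates). Camera axes: x right, y down, z forward; pixel columns grow to the right and rows downward; lengths in m; the calibration is good to about 2 mm. The wrist camera is an equidistant fisheye: a pixel r from the principal point sees the ray r / f radians off the axis. A picture is of the moment at which its call begins: read the wrist's pose just before it. get_calibration takes no time and is no camera call; for the wrist camera it gives the pose at the moment of the call.
A pose or a line that the arm cannot do raises Unreachable and nothing moves.
- job_done(): hands the job in; it is judged then, once.
The state is a dict: "time_s": time; "q": joint angles; "joint_velocities": joint speeds; "joint_torque": joint torques, N m; "eef_pos": TCP position; "tcp_rot": TCP orientation; "ft_force": force on the tool from outside, world axes, zero at the start; "torque": the same for the moment, N m; "opening": finger opening in m; "grasp_force": force on a finger pad.
Only numpy, scipy, OpenCV 4.12 (cv2) and the standard library are available. Lean on these libraries where they do the work, as an engineer would, in place of code of your own. Each camera call takes 0.05 s, during which the arm holds its last target. There are 200 camera calls.

## Working session

There is one attempt and no reset: what is moved stays moved. The work goes in short steps, each a Python script; the robot and the scene stay as the last script left them, time stands still between calls to the robot, and variables do not carry over. Pictures are saved under pics/ and viewed, at most 10 in all, crops included, and the job is handed in when it is done.

```bash
mkdir -p pics; ls
python3 - <<'E'
from plant import *
import cv2,numpy as np
for n in ("scene","top"):
    p,d=get_image(n); cv2.imwrite(f"pics/{n}0.png",p[:,:,::-1]); np.save(f"pics/{n}0d.npy",d)
    c=get_calibration(n); print(n,np.round(c["intrinsics"],1).tolist(),np.round(c["world_from_camera"],3).tolist())
s=observe(); print(s["time_s"],s["eef_pos"],s["tcp_rot"],s["opening"])
E
```

```text
pics
scene [[435.8, 0.0, 317.8], [0.0, 435.8, 237.5], [0.0, 0.0, 1.0]] [[-0.845, -0.266, 0.463, 0.096], [-0.534, 0.416, -0.736, 0.577], [0.003, -0.87, -0.494, 0.488], [0.0, 0.0, 0.0, 1.0]]
top [[558.1, 0.0, 326.2], [0.0, 558.1, 244.7], [0.0, 0.0, 1.0]] [[0.026, -0.987, 0.161, 0.306], [-1.0, -0.025, 0.005, -0.047], [-0.001, -0.161, -0.987, 1.154], [0.0, 0.0, 0.0, 1.0]]
0.1 [ 0.1538412  -0.60522653  0.24897397] [-3.13982842e+00 -2.29024546e-04  2.48838813e-01] 0.08498850779379963
```

View pics/scene0.png

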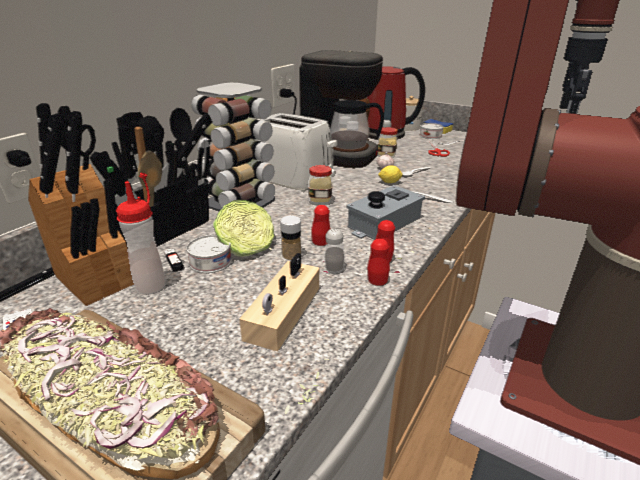

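View pics/top0.png

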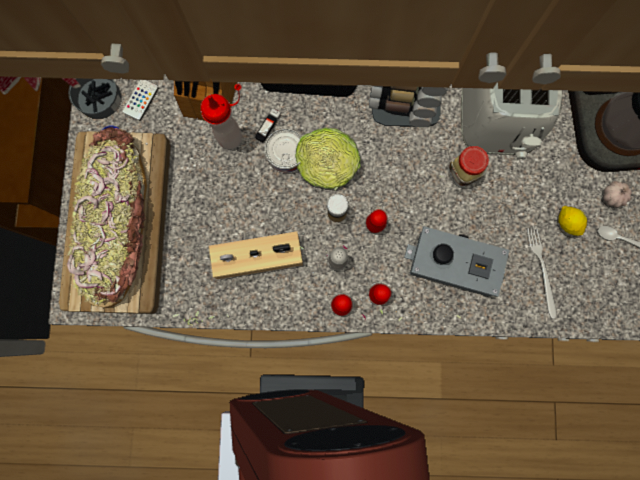

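The top view shows the control box at about (460,262), with the knob at (443,254) and the switch at (481,265). The block is at (256,254), the salt shaker at (338,259) and the spice jar at (338,208); the three red shakers are look-alikes. There are three candidate keys: (227,257), which is a steel disc, (254,253), which is small, and (281,248), which is black and broad. The last one fits. I'll confirm it in an enlarged crop and measure.

```bash
cat > h.py <<'E'
import numpy as np,cv2
from plant import *
def ray(n,u,v,z,cal=None):
    c=cal or get_calibration(n); K=c["intrinsics"]; T=np.array(c["world_from_camera"]); K=np.array(K)
    x=(u-K[0,2])/K[0,0]; y=(v-K[1,2])/K[1,1]
    if n=="wrist":
        t=np.hypot(x,y); s=np.tan(t)/t if t>1e-9 else 1.; x*=s; y*=s
    d=T[:3,:3]@np.array([x,y,1.]); o=T[:3,3]
    return o+d*(z-o[2])/d[2]
E
python3 - <<'E'
from h import *
p=cv2.imread("pics/top0.png"); q=cv2.imread("pics/scene0.png")
a=cv2.resize(p[220:300,200:320],None,fx=5,fy=5,interpolation=cv2.INTER_CUBIC)[:300]
a=cv2.resize(p[230:285,200:310],(700,350)); b=cv2.resize(q[245:320,250:320],(233,250))
c=cv2.resize(p[220:300,400:520],(375,250))
im=np.zeros((600,700,3),np.uint8); im[:350]=a; im[350:,:233]=b; im[350:,233:608]=c
cv2.imwrite("pics/crop1.png",im)
hsv=cv2.cvtColor(p,cv2.COLOR_BGR2HSV)
def comp(m,box):
    x0,y0,x1,y1=box; mm=np.zeros_like(m); mm[y0:y1,x0:x1]=m[y0:y1,x0:x1]
    n,l,s,c=cv2.connectedComponentsWithStats(mm); i=1+np.argmax(s[1:,4]); return (l==i).astype(np.uint8),c[i],s[i]
print("knob pix",*comp((hsv[...,2]<45).astype(np.uint8),(425,235,462,272))[1:])
yel=((hsv[...,0]>15)&(hsv[...,0]<35)&(hsv[...,1]>120)).astype(np.uint8)
m,c,s=comp(yel,(465,250,498,280)); print("slot",c,s,ray("top",*c,0.064))
m,c,s=comp((hsv[...,2]<45).astype(np.uint8),(425,235,462,272)); print("knob",ray("top",*c,0.088))
m,c,s=comp((hsv[...,2]<70).astype(np.uint8),(465,248,498,282)); r=cv2.minAreaRect(cv2.findContours(m,0,2)[0][0]); print("switch",r,ray("top",*r[0],0.064))
m,c,s=comp((hsv[...,2]<70).astype(np.uint8),(268,236,296,262)); r=cv2.minAreaRect(cv2.findContours(m,0,2)[0][0]); print("bow",r,ray("top",*r[0],0.075))
m=((hsv[...,0]>10)&(hsv[...,0]<28)&(hsv[...,1]>70)&(hsv[...,2]>150)).astype(np.uint8); m=cv2.morphologyEx(m,3,np.ones((9,9),np.uint8))
m,c,s=comp(m,(200,225,310,285)); r=cv2.minAreaRect(max(cv2.findContours(m,0,2)[0],key=cv2.contourArea)); print("block",r,ray("top",*r[0],0.046)); B=cv2.boxPoints(r); print([ray("top",*b,0.046)[:2].round(3) for b in B])
for nm,u,v in (("salt",338,259),("jar",338,208)): print(nm,ray("top",u,v,.085))
E
```

```text
knob pix [442.94014085 253.71478873] [433 244  20  20 284]
slot [479.66666667 266.125     ] [475 264  10   5  24] [ 0.44845299 -0.34359862  0.064     ]
knob [ 0.46761364 -0.26670031  0.088     ]
switch ((474.373046875, 269.28240966796875), (27.784883499145508, 13.028663635253906), 59.74356460571289) [ 0.44193761 -0.33309557  0.064     ]
bow ((281.0, 248.00001525878906), (6.247161388397217, 16.111101150512695), 80.53767395019531) [0.4727665 0.0472389 0.075    ]
block ((254.52197265625, 253.6334228515625), (31.860076904296875, 90.84921264648438), 80.66500091552734) [0.46446651 0.10243782 0.046     ]
[array([0.479, 0.199]), array([0.514, 0.019]), array([0.45 , 0.007]), array([0.416, 0.184])]
salt [ 0.45254047 -0.06458688  0.085     ]
jar [ 0.55345062 -0.06232061  0.085     ]
```

View pics/crop1.png

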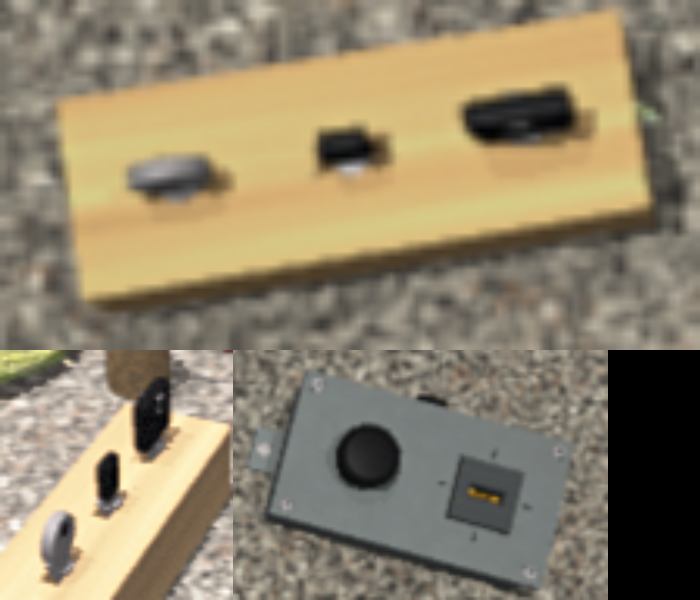

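The crop confirms it: the key at (281,248) has the broad rectangular bow, the middle one is the small key, and the left one is the round key. Next I'll move over the box and look with the wrist camera.

Run:
```python
from h import *
movep([0.4676,-0.2667,0.22],[np.pi,0,1.33])
c=get_calibration("wrist"); p,d=get_image("wrist"); cv2.imwrite("pics/w1.png",p[:,:,::-1]); np.save("pics/w1d.npy",d); np.savez("pics/w1c.npz",**{k:np.array(c[k]) for k in("intrinsics","world_from_camera")})
s=observe(); print(s["time_s"],s["eef_pos"],s["tcp_rot"],s["q"],s["ft_force"]); print(np.round(c["intrinsics"],1).tolist(),np.round(c["world_from_camera"],3).tolist())
```

```text
1.8417 [ 0.4673017  -0.26777384  0.22013665] [3.14140676e+00 3.95455686e-04 1.32819406e+00] [-6.66639053e-01  3.71999771e-02  1.78515067e+00 -2.93199446e-04
  1.31890988e+00 -4.23963793e-01] [-0.42292198 -0.16040879  0.17893738]
[[371.6, 0.0, 320.1], [0.0, 371.6, 241.9], [0.0, 0.0, 1.0]] [[0.971, -0.231, -0.063, 0.482], [-0.24, -0.938, -0.25, -0.204], [-0.001, 0.258, -0.966, 0.344], [0.0, 0.0, 0.0, 1.0]]
```

View pics/w1.png

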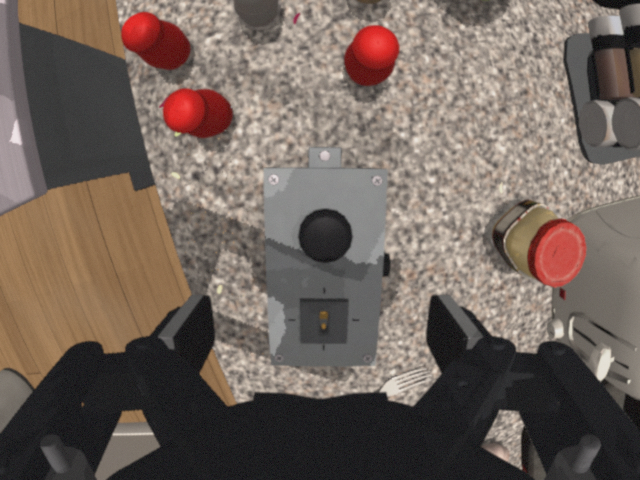

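The wrist view shows the knob head at (325,236), the square switch at (324,321), the lid screws at (274,180), (376,180), (279,358) and (368,358), and the gland at (386,265). I'll take precise points from this picture.

Run:
```python
from h import *
z=np.load("pics/w1c.npz"); cal=dict(z); p=cv2.imread("pics/w1.png"); g=p.max(2)
def comp(m,box):
    x0,y0,x1,y1=box; mm=np.zeros_like(m); mm[y0:y1,x0:x1]=m[y0:y1,x0:x1]
    n,l,s,c=cv2.connectedComponentsWithStats(mm); i=1+np.argmax(s[1:,4]); return (l==i).astype(np.uint8),c[i],s[i]
m,c,s=comp((g<45).astype(np.uint8),(290,200,360,270)); ct=max(cv2.findContours(m,0,2)[0],key=cv2.contourArea)
print("knob",cv2.minEnclosingCircle(ct),cv2.fitEllipse(ct)); e=cv2.fitEllipse(ct)[0]; K=ray("wrist",*e,0.084,cal); print(K)
m,c,s=comp((g<75).astype(np.uint8),(295,293,355,348)); m=cv2.morphologyEx(m,3,np.ones((9,9),np.uint8));m=cv2.morphologyEx(m,2,np.ones((9,9),np.uint8))
ct=max(cv2.findContours(m,0,2)[0],key=cv2.contourArea); r=cv2.minAreaRect(ct); print("switch",r)
ap=cv2.approxPolyDP(ct,6,True)[:,0]; W=np.array([ray("wrist",*a,0.064,cal) for a in ap]); print(ap.tolist(),W.round(4).tolist(),W.mean(0), [np.linalg.norm(W[i]-W[i-1]).round(4) for i in range(len(W))])
hsv=cv2.cvtColor(p,cv2.COLOR_BGR2HSV)
m,c,s=comp(((hsv[...,0]>10)&(hsv[...,0]<35)&(hsv[...,1]>110)).astype(np.uint8),(310,300,340,340)); print("brass",c,s)
# slot: darkest region
m,c,s=comp(((g<35)|((hsv[...,0]>10)&(hsv[...,0]<35)&(hsv[...,1]>110))).astype(np.uint8),(308,303,340,342)); r=cv2.minAreaRect(max(cv2.findContours(m,0,2)[0],key=cv2.contourArea)); print("slot",c,s,r,ray("wrist",*r[0],0.064,cal))
S=[ray("wrist",*a,0.058,cal) for a in((274,180),(376,180),(279,358),(368,358))]; print(np.round(S,4).tolist())
v=S[0]+S[1]-S[2]-S[3]; print("yaw",np.degrees(np.arctan2(-v[0],v[1])))
d=K[:2]-W.mean(0)[:2]; print("knob-switch",np.linalg.norm(d),np.degrees(np.arctan2(-d[0],d[1])))
big=cv2.resize(p[290:352,290:360],None,fx=8,fy=8,interpolation=cv2.INTER_CUBIC); cv2.imwrite("pics/w1crop.png",big)
```

```text
knob ((324.97540283203125, 235.7397918701172), 26.33449935913086) ((324.8681640625, 235.62283325195312), (50.7384147644043, 51.63672637939453), 8.98029613494873)
[ 0.46993238 -0.26796632  0.084     ]
switch ((323.5, 320.0), (44.0, 47.0), 90.0)
[[300, 298], [301, 342], [345, 342], [347, 299]] [[0.4368, -0.3191, 0.064], [0.4267, -0.3598, 0.064], [0.4636, -0.3689, 0.064], [0.474, -0.3293, 0.064]] [ 0.45026804 -0.34426721  0.064     ] [np.float64(0.0386), np.float64(0.0419), np.float64(0.038), np.float64(0.041)]
brass [323.36363636 314.67272727] [320 311   8   8  55]
slot [323.36363636 314.67272727] [320 311   8   8  55] ((323.5, 314.5), (7.0, 7.0), 90.0) [ 0.45190795 -0.33836279  0.064     ]
[[0.4411, -0.2218, 0.058], [0.5177, -0.2406, 0.058], [0.4016, -0.3751, 0.058], [0.4798, -0.3946, 0.058]]
yaw -14.133930459092007
knob-switch 0.07879411523133016 -14.451838425348988
```

View pics/w1crop.png

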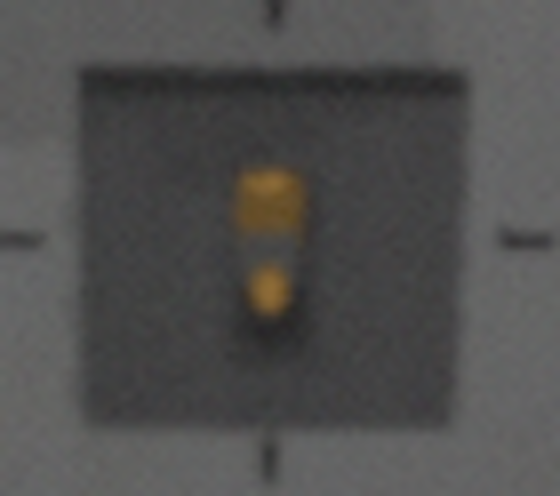

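Run:
```python
from h import *
def st(t):
    s=observe(); print(t,round(s["time_s"],2),np.round(s["eef_pos"],4),np.round(s["ft_force"],1),round(s["opening"],4),round(s["grasp_force"],1))
x,y=0.4699,-0.2680
move_l([x,y,0.078],feed=0.12,rotation=[np.pi,0,1.323],max_force=15) and print("contact"); st("down")
gripper_to(0.03,50); st("grip")
print(move_l([x,y,0.0895],feed=0.02,max_force=30)); st("up")
hold(0.2); st("held")
gripper_to(0.085); st("open")
move_l([x,y,0.22],feed=0.2)
c=get_calibration("wrist"); p,d=get_image("wrist"); cv2.imwrite("pics/w2.png",p[:,:,::-1])
d0=np.load("pics/w1d.npy"); print("depth knob before/after",d0[236,325],d[236,325],"lid",d0[285,325],d[285,325])
m=(p.max(2)<45).astype(np.uint8); mm=np.zeros_like(m); mm[195:275,285:365]=m[195:275,285:365]
ct=max(cv2.findContours(mm,0,2)[0],key=cv2.contourArea); print("knob",cv2.fitEllipse(ct))
```

```text
down 3.17 [ 0.4705 -0.2684  0.0789] [-0.1  1.   0. ] 0.0854 0.0
grip 3.68 [ 0.4709 -0.2684  0.0789] [3.4 0.2 3.5] 0.0377 49.8
False
up 4.41 [ 0.4708 -0.2684  0.0892] [ 8.  -1.5 -5.2] 0.0376 53.0
held 4.61 [ 0.4708 -0.2683  0.0892] [ 7.9 -2.1 -3.5] 0.0371 53.0
open 5.13 [ 0.4697 -0.268   0.0894] [-0.4  0.1  0.6] 0.0847 0.0
depth knob before/after 0.2633725 0.24994655 lid 0.30565348 0.30522072
knob ((322.76318359375, 240.10984802246094), (52.971641540527344, 54.96476745605469), 1.5529652833938599)
```

Run:
```python
from h import *
movep([0.4728,0.0472,0.20],[np.pi,0,1.761])
hold(0.2)
cal=get_calibration("wrist"); p,d=get_image("wrist"); p=p[:,:,::-1].copy(); cv2.imwrite("pics/w3.png",p)
np.savez("pics/w3c.npz",**{k:np.array(cal[k]) for k in("intrinsics","world_from_camera")}); np.save("pics/w3d.npy",d)
s=observe(); print(s["time_s"],s["eef_pos"],s["tcp_rot"],s["ft_force"])
```

```text
7.4333 [0.47310899 0.04627408 0.20007043] [3.14146108e+00 1.45793379e-04 1.75920895e+00] [-0.30956225  0.00835985  0.00517662]
```

View pics/w3.png

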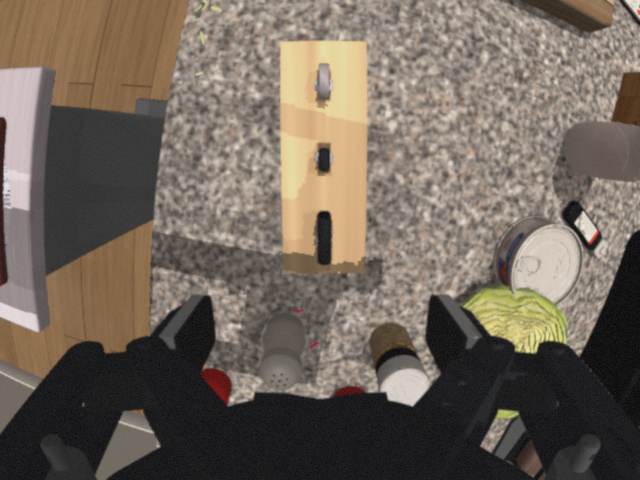

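The broad bow is at (324,238), with the small key at (323,158) and the round key at (324,82). The salt shaker (282,350) and the jar (400,370) are clear of the fingers. I'll measure, grip and lift.

Run:
```python
from h import *
def st(t):
    s=observe(); print(t,round(s["time_s"],2),np.round(s["eef_pos"],4),np.round(s["ft_force"],1),round(s["opening"],4),round(s["grasp_force"],1))
cal=dict(np.load("pics/w3c.npz")); p=cv2.imread("pics/w3.png"); 
m=(p.max(2)<60).astype(np.uint8); mm=np.zeros_like(m); mm[200:272,305:345]=m[200:272,305:345]
ct=max(cv2.findContours(mm,0,2)[0],key=cv2.contourArea); r=cv2.minAreaRect(ct); print(r, cv2.boundingRect(ct))
# block slots yaw from edges (wood) : three bow columns
x,y,w,h=cv2.boundingRect(ct); cx=r[0][0]
a=ray("wrist",cx,y,0.082,cal); b=ray("wrist",cx,y+h,0.082,cal); c=(a+b)/2; print("bow ends",a,b,c,np.linalg.norm(a-b))
B=[ray("wrist",u,v,0.046,cal) for u,v in((280,41),(366,41),(283,272),(365,272))]; v=B[0]+B[1]-B[2]-B[3]; yaw=np.arctan2(-v[0],v[1]); o=sum(B)/4; print("block yaw",np.degrees(yaw),o, "pred slot",o[:2]+0.055*np.array([np.sin(yaw),-np.cos(yaw)]))
pos=c[:2]
move_l([*pos,0.069],feed=0.12,rotation=[np.pi,0,np.pi/2+yaw],max_force=15) and print("contact"); st("down")
gripper_to(0.0,20); st("grip")
hold(.2); st("settled")
```

```text
((323.5, 238.0), (52.0, 13.0), 90.0) (317, 212, 14, 53)
bow ends [0.47058131 0.06735475 0.082     ] [0.47756302 0.03118714 0.082     ] [0.47407216 0.04927094 0.082     ] 0.03683531887271636
block yaw 11.097147423283205 [0.46441317 0.10175249 0.046     ] pred slot [0.4749992  0.04778086]
down 8.68 [0.4748 0.0492 0.0698] [ 1.1 -0.2  0.7] 0.0845 0.0
grip 9.34 [0.4741 0.0493 0.0691] [-1.   0.4  1.2] 0.0096 26.0
settled 9.54 [0.4741 0.0493 0.0691] [-0.6 -0.3  0.9] 0.0094 26.0
```

Run:
```python
from h import *
def st(t):
    s=observe(); print(t,round(s["time_s"],2),np.round(s["eef_pos"],4),np.round(s["ft_force"],1),round(s["opening"],4),round(s["grasp_force"],1))
gripper_to(0.0,70); st("grip")
e=observe()["eef_pos"]
print(move_l([e[0],e[1],0.11],feed=0.08,max_force=20)); st("lift")
move_l([e[0],e[1],0.20],feed=0.2)
movep([0.4513,-0.3451,0.20],[np.pi,0,1.323]); st("over")
move_l([0.4513,-0.3451,0.14],feed=0.1); hold(0.3); st("above")
cal=get_calibration("wrist"); p,d=get_image("wrist"); p=p[:,:,::-1].copy(); cv2.imwrite("pics/w4.png",p)
np.savez("pics/w4c.npz",**{k:np.array(cal[k]) for k in("intrinsics","world_from_camera")})
cv2.imwrite("pics/w4c.png",cv2.resize(p[180:480,170:470],(600,600),interpolation=cv2.INTER_CUBIC))
```

```text
grip 9.76 [0.4742 0.0493 0.0692] [-0.7 -0.7  2.8] 0.0091 70.3
False
lift 10.43 [0.474  0.0492 0.1099] [ 0.4  0.2 -1.5] 0.0087 70.0
over 12.49 [ 0.4516 -0.344   0.1997] [ 0.4  0.7 -0.7] 0.0084 70.0
above 13.54 [ 0.4516 -0.3454  0.1407] [ 0.1 -0.  -1. ] 0.009 70.0
```

View pics/w4c.png

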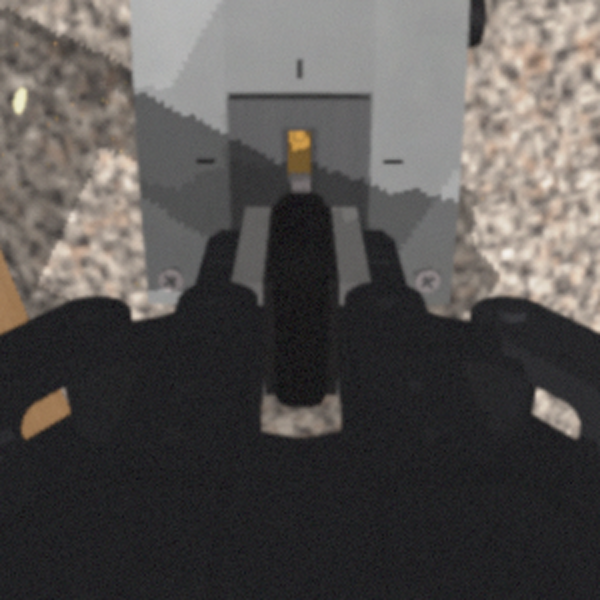

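The crop shows the switch edges at x 229 and 371, its far edge at y 96, the slot at x 288–312, and side ticks at (205,161) and (393,161). The key bow is centred at x 301, so it lines up. I'll turn these into a keyway position.

Run:
```python
from h import *
cal=dict(np.load("pics/w4c.npz")); yaw=-0.2475; ey=np.array([-np.sin(yaw),np.cos(yaw)]); ex=np.array([ey[1],-ey[0]])
e=observe()["eef_pos"]; R=lambda a,b,z:ray("wrist",170+a/2,180+b/2,z,cal)[:2]
for n,a,b,z,off in (("ticks",299,161,.058,0),("edge",300,96.5,.064,.02),("slotend",300,128,.064,.0105),("bowtop",301,196,None,0)):
    if z is None: z=e[2]+.013; k=R(a,b,z)
    else: k=R(a,b,z)-off*ey
    d=k-e[:2]; print(n,k.round(4),"rel TCP: ex %.4f ey %.4f"%(d@ex,d@ey))
l,r=R(205,161,.058),R(393,161,.058); v=r-l; print("yaw",np.arctan2(v[1],v[0]),observe()["tcp_rot"])
```

```text
ticks [ 0.4502 -0.3465] rel TCP: ex -0.0010 ey -0.0014
edge [ 0.4506 -0.3459] rel TCP: ex -0.0007 ey -0.0008
slotend [ 0.4507 -0.3455] rel TCP: ex -0.0007 ey -0.0003
bowtop [ 0.4567 -0.3225] rel TCP: ex -0.0005 ey 0.0234
yaw -0.24754573367366509 [3.14083361e+00 4.57977327e-04 1.32294569e+00]
```

```bash
cat >> h.py <<'E'
yaw=-0.2475; ey=np.array([-np.sin(yaw),np.cos(yaw)]); ex=np.array([ey[1],-ey[0]])
def st(t):
    s=observe(); f=s["ft_force"]; print(t,"t%.2f z%.4f xy %s f_ex %.1f f_ey %.1f fz %.1f tau %s op %.4f"%(s["time_s"],s["eef_pos"][2],np.round(s["eef_pos"][:2],4),f[:2]@ex,f[:2]@ey,f[2],np.round(s["torque"],2),s["opening"])); return s
E
python3 - <<'E'
from h import *
cal=dict(np.load("pics/w4c.npz")); e=observe()["eef_pos"]
k=ray("wrist",170+301/2,180+405/2,e[2]+.013,cal)[:2]-e[:2]; print("far end ey",k@ey,k@ex)
c=np.array([0.4516,-0.3454])-0.0003*ex-0.0006*ey
print(move_l([*c,0.118],feed=0.1,max_force=6)); st("mouth")
print(move_l([*c,0.108],feed=0.02,max_force=6)); st("in?")
E
```

```text
far end ey -0.01757417932564234 -0.0004975746595275339
False
mouth t13.96 z0.1171 xy [ 0.4506 -0.3454] f_ex 1.1 f_ey -0.7 fz -0.8 tau [-0.04 -0.09  0.02] op 0.0088
False
in? t14.61 z0.1079 xy [ 0.4511 -0.3457] f_ex 0.0 f_ey 1.2 fz -0.5 tau [ 0.21 -0.05  0.03] op 0.0091
```

Run:
```python
from h import *
c=np.array([0.4512,-0.3457]); z=0.108; i=0
while z>0.0868 and i<45:
    i+=1; z-=0.0007; a=0.07*(1 if i%2 else -1)
    move_l([*c,z],feed=0.006,rotation=[np.pi,0,1.323+a])
    s=observe()
    if i%3==0: st(f"{i} cmd{z:.4f}")
    if abs(s["ft_force"][2])>35: print("force"); break
move_l([*c,z],feed=0.01,rotation=[np.pi,0,1.323]); st("end")
```

```text
3 cmd0.1059 t15.47 z0.1062 xy [ 0.4514 -0.3459] f_ex -0.1 f_ey 0.9 fz 3.2 tau [ 0.19  0.04 -0.01] op 0.0089
6 cmd0.1038 t16.34 z0.1040 xy [ 0.4513 -0.3457] f_ex 0.6 f_ey 1.6 fz 4.3 tau [ 0.27 -0.14 -0.02] op 0.0089
9 cmd0.1017 t17.22 z0.1023 xy [ 0.4512 -0.3457] f_ex -0.6 f_ey 2.4 fz 9.7 tau [ 0.54  0.16 -0.01] op 0.0089
12 cmd0.0996 t18.09 z0.0984 xy [ 0.4508 -0.3441] f_ex 0.9 f_ey 4.8 fz 0.4 tau [ 0.96 -0.37 -0.02] op 0.0086
15 cmd0.0975 t18.97 z0.0961 xy [ 0.4509 -0.3439] f_ex 1.8 f_ey 6.1 fz -1.6 tau [ 0.96 -0.62  0.11] op 0.0090
18 cmd0.0954 t19.84 z0.0935 xy [ 0.4503 -0.3451] f_ex 3.1 f_ey 1.0 fz -12.0 tau [-0.05 -0.68  0.02] op 0.0089
21 cmd0.0933 t20.72 z0.0931 xy [ 0.4508 -0.3454] f_ex 0.2 f_ey 1.5 fz -9.7 tau [ 0.3  -0.12 -0.02] op 0.0090
24 cmd0.0912 t21.59 z0.0922 xy [ 0.4518 -0.346 ] f_ex 0.1 f_ey 4.0 fz 0.3 tau [ 0.58 -0.13 -0.02] op 0.0091
27 cmd0.0891 t22.47 z0.0892 xy [ 0.4511 -0.3462] f_ex -0.1 f_ey 0.6 fz -0.4 tau [ 0.02  0.07 -0.  ] op 0.0092
30 cmd0.0870 t23.34 z0.0872 xy [ 0.4513 -0.3458] f_ex -0.5 f_ey 0.3 fz -0.0 tau [ 0.04 -0.01  0.03] op 0.0089
end t23.88 z0.0871 xy [ 0.4517 -0.3462] f_ex -1.2 f_ey 0.3 fz 5.9 tau [ 0.12  0.13 -0.  ] op 0.0088
```

Run:
```python
from h import *
c=np.array([0.4514,-0.3459])
print(move_l([*c,0.082],feed=0.01,max_force=15)); s=st("pressed")
```

```text
True
pressed t24.16 z0.0871 xy [ 0.4517 -0.3462] f_ex -1.4 f_ey 1.4 fz 5.5 tau [ 0.18  0.23 -0.02] op 0.0089
```

Run:
```python
from h import *
c=np.array([0.4514,-0.3459]); 
for t in list(np.arange(0.15,1.6,0.15))+[1.58,1.64,1.68]:
    move_l([*c,0.0868],feed=0.02,rotation=[np.pi,0,1.323-t]); s=st(f"turn{t:.2f} yaw{1.323-observe()['tcp_rot'][2]:.3f}")
    if abs(s["torque"][2])>0.6 or np.linalg.norm(s["ft_force"])>30: print("stop"); break
```

```text
turn0.15 yaw0.146 t24.46 z0.0871 xy [ 0.4515 -0.346 ] f_ex -1.2 f_ey 1.3 fz 4.8 tau [0.26 0.28 0.  ] op 0.0091
turn0.30 yaw0.294 t24.76 z0.0872 xy [ 0.4515 -0.346 ] f_ex -1.4 f_ey 1.3 fz 5.4 tau [ 0.2   0.25 -0.02] op 0.0090
turn0.45 yaw0.443 t25.06 z0.0871 xy [ 0.4516 -0.3461] f_ex -0.9 f_ey 0.2 fz 5.6 tau [ 0.19  0.12 -0.01] op 0.0095
turn0.60 yaw0.591 t25.36 z0.0871 xy [ 0.4516 -0.3461] f_ex -0.2 f_ey -0.1 fz 5.8 tau [0.14 0.1  0.04] op 0.0090
turn0.75 yaw0.740 t25.66 z0.0871 xy [ 0.4517 -0.3462] f_ex -0.6 f_ey 0.1 fz 4.6 tau [0.01 0.08 0.02] op 0.0091
turn0.90 yaw0.891 t25.96 z0.0871 xy [ 0.4518 -0.3463] f_ex 0.7 f_ey -0.7 fz 4.1 tau [-0.19 -0.1   0.05] op 0.0084
turn1.05 yaw1.043 t26.26 z0.0872 xy [ 0.4519 -0.3464] f_ex 2.5 f_ey -2.2 fz 3.3 tau [-0.45 -0.28  0.06] op 0.0092
turn1.20 yaw1.193 t26.56 z0.0872 xy [ 0.452  -0.3466] f_ex 4.3 f_ey -2.8 fz 4.3 tau [-0.72 -0.52  0.07] op 0.0088
turn1.35 yaw1.345 t26.86 z0.0872 xy [ 0.452  -0.3466] f_ex 4.1 f_ey -3.5 fz 3.0 tau [-0.78 -0.61  0.03] op 0.0090
turn1.50 yaw1.495 t27.16 z0.0872 xy [ 0.452  -0.3467] f_ex 4.3 f_ey -3.4 fz 3.4 tau [-0.88 -0.63  0.05] op 0.0091
turn1.58 yaw1.575 t27.41 z0.0872 xy [ 0.4521 -0.3468] f_ex 4.9 f_ey -4.2 fz 2.3 tau [-0.93 -0.54  0.07] op 0.0088
turn1.64 yaw1.635 t27.66 z0.0872 xy [ 0.452  -0.3469] f_ex 5.5 f_ey -4.3 fz 2.0 tau [-0.95 -0.57  0.03] op 0.0087
turn1.68 yaw1.675 t27.91 z0.0872 xy [ 0.452  -0.3469] f_ex 4.5 f_ey -4.6 fz 2.2 tau [-0.99 -0.57  0.12] op 0.0091
```

Run:
```python
from h import *
c=np.array([0.4517,-0.3464]); 
for t in [1.70,1.73,1.76,1.79]:
    move_l([*c,0.0868],feed=0.02,rotation=[np.pi,0,1.323-t]); hold(0.15); s=st(f"turn{t:.2f} yaw{1.323-observe()['tcp_rot'][2]:.3f}")
    if abs(s["torque"][2])>0.25: print("stop"); break
gripper_to(0.0,70); hold(0.5); st("held")
p,d=get_image("wrist"); p=p[:,:,::-1]; q,_=get_image("top"); q=q[:,:,::-1]
im=np.hstack([cv2.resize(p[130:480,120:520],(400,350)),cv2.resize(q[150:325,190:390],(400,350))]); cv2.imwrite("pics/fin.png",im)
```

```text
turn1.70 yaw1.696 t28.31 z0.0872 xy [ 0.452 -0.347] f_ex 3.7 f_ey -3.8 fz 5.0 tau [-0.85 -0.43  0.07] op 0.0093
turn1.73 yaw1.726 t28.71 z0.0872 xy [ 0.452 -0.347] f_ex 3.2 f_ey -4.7 fz 4.4 tau [-0.87 -0.43  0.07] op 0.0090
turn1.76 yaw1.756 t29.11 z0.0872 xy [ 0.452  -0.3471] f_ex 3.7 f_ey -4.1 fz 3.2 tau [-0.8  -0.39  0.1 ] op 0.0092
turn1.79 yaw1.786 t29.51 z0.0872 xy [ 0.452  -0.3471] f_ex 3.2 f_ey -4.6 fz 4.0 tau [-0.87 -0.41  0.11] op 0.0090
held t30.23 z0.0872 xy [ 0.452  -0.3471] f_ex 4.5 f_ey -4.5 fz 5.0 tau [-0.89 -0.35  0.15] op 0.0091
```

View pics/fin.png

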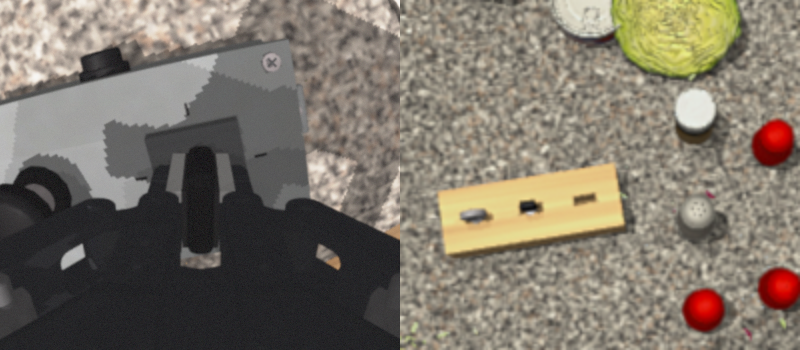

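The left half of the picture shows the bow still gripped at (200,200) and square in the pads, with the box rotated about 100° in view. The right half shows the shutter key's slot empty at (585,199), the other two keys still in place, and the salt shaker and jar still standing. I'll check firmly for the end stop.

Run:
```python
from h import *
c=np.array([0.4517,-0.3464]); 
for t in [1.82,1.86,1.90]:
    move_l([*c,0.0868],feed=0.02,rotation=[np.pi,0,1.323-t]); hold(0.2)
    T=[]
    for _ in range(10): hold(0.02); T.append(observe()["torque"][2])
    s=st(f"turn{t:.2f} yaw{1.323-observe()['tcp_rot'][2]:.3f} meanTz {np.mean(T):.3f}")
    if np.mean(T)>0.2: print("stop"); break
```

```text
turn1.82 yaw1.816 meanTz 0.241 t30.94 z0.0872 xy [ 0.4519 -0.3471] f_ex 3.4 f_ey -4.4 fz 3.5 tau [-0.94 -0.32  0.25] op 0.0094
stop
```

```bash
python3 -c "
from h import *
hold(0.3); st('final'); print(job_done())"
```

```text
final t31.24 z0.0872 xy [ 0.452  -0.3471] f_ex 3.2 f_ey -4.4 fz 3.6 tau [-0.84 -0.39  0.22] op 0.0088
the job is handed in; nothing more can be done
None
```

I handed the job in at 31 s: the stop knob is pulled out and the shutter key is home, gripped and held turned against its end stop, with the other two keys, the salt shaker and the spice jar left as they were.

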